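# Loosen the clamp whose thread direction is unknown

### The job

On the milling table two green clamp heads hold down workpieces. Loosen the one with the straight steel T-bar handle: nobody knows whether its screw has a right-hand or a left-hand thread, so try the handle, feel which way it gives, turn it about 60 degrees that way and let go. Leave the clamp with the black star knob as it is.

Things in the scene. Friction and masses are not known exactly. Their poses are not given: they have to be found in the camera images.
- tbar (a joint): turn of the T-bar handle about its upright spindle, rad, 0 at the start, positive counter-clockwise from above. After about 0.05 rad of play one way is blocked by a hidden stop (a firm twist winds it up under 0.2 rad); the other way turns against a steady friction of about 0.15 N m to an end stop at 1.35 rad, and stays where left. The free way differs from start to start and cannot be seen.
- tbar_grip (a point): centre of the T-bar, on the spindle axis, 100 mm above the table: a straight level steel bar 110 mm long (this point's y axis, turns with it), 14 mm thick (x), 20 mm high; spindle 20 mm, collar 30 mm thick up to 82 mm. Below is a fixed green casting 130 x 130 mm, steel cover 60 mm above the table; strap (top 42 mm) from its far side to a grey metal plate.
- star (a joint): turn of the star knob of the other clamp head, rad, 0 at the start, positive counter-clockwise seen from above; it turns easily either way. To be left alone.
- star_top (a point): centre of the top of the black five-lobed star knob (68 mm across, 22 mm high, top 108 mm above the table) on the other clamp head, a green casting like the first. To be left alone.

How it is judged (in metres and radians):
At the end, for the whole second after the job is handed in: The T-bar handle rests, let go, at least 45 degrees (0.79 rad) from where it started, the way that gives (any more, up to its end stop, is fine); the star knob is within 10 degrees of where it was ((value of joint tbar above 0.79 rad or value of joint tbar below -0.79 rad) and velocity of joint tbar between -0.05 and 0.05 rad/s and value of joint star between -0.17 and 0.17 rad); the robot touches nothing.
It fails at once if the star knob of the other clamp is turned by more than 10 degrees (value of joint star above 0.17 rad or value of joint star below -0.17 rad).
It also fails if it takes over 32 s, if anything falls off the work surface, if the arm or the gripper's body presses on something with over 40 N, if the wrist force passes 120 N, or if a joint passes its speed limit or range.

### The arm

A 6-joint arm with a two-finger parallel gripper is mounted at the origin on the work surface. World frame = base frame: x ahead of the robot, y to its left, z up, the work surface at z = 0. Lengths are in mm, angles in rad, forces in N, time in s.
With the tool pointing down it reaches from about 300 to 750 mm from the base axis. Payload 8.5 kg.
Tool frame: the origin (TCP) lies midway between the tips of the shut fingers; the grasp point (between the pads) lies 19 mm behind it; x points along the fingers, z is the direction in which the jaws open and shut, and the axes are right-handed (so a half turn about x gives the same grasp; the last joint's range is limited). The gripper opens to 88 mm and grips with 3 to 60 N. Pads are 18 mm wide; open, the fingers measure 123 mm over their backs; the gripper's body (75 mm by 187 mm) begins 45 mm behind the grasp point.
Start: joints at [-1.372, 0.381, 1.297, -0, 1.464, -0.215], TCP at [221.143, -503.564, 238.748] pointing down, gripper open.
Joint ranges: [-3.11, 3.11], [-0.89, 2.33], [0.22, 2.48], [-1.42, 4.56], [0.17, 2.85], [-2.88, 2.88]. Speed limits (rad/s): [2.39, 2.39, 3.14, 3.14, 3.14, 3.14].

### API

Orientations are given as [roll, pitch, yaw] about the fixed x, y, z axes, in that order (R = Rz(yaw) Ry(pitch) Rx(roll)).
In Python, from workcell import robot, vision gives the robot as it stands.
- The arm moves only by the tool play_rows, never from a script. Its argument "plan" is a list of rows, each an object of numbers: "hand": the closure, from -1 (fully open) to 1 (shut); "dx", "dy", "dz": the shift along the world's x, y, z in mm; "turn": the turn about the world's z in degrees. A call has exactly 10 rows; each row shifts and turns the commanded pose from where the row before left it; what a row does not reach is not made up. A row lasts 1/10 s, in which the tool goes at most 50 mm and 8.59 degrees, less where a joint would pass 70% of its speed; a pose out of reach is approached as far as the arm can. A call with a gripper value outside its range is refused whole. The fingers move at their own pace and stop on an object; the grip force is fixed at half the most. Time passes only in rows, so rows that do not move let the fingers close, or fill a call up. It gives the time, the measured TCP pose, the force and the opening at its end, in the units of the state.
- robot.observe(): the state, without advancing time (a new reading comes with each control period).
- vision.get_image(name): name is "scene" or "top" or "wrist"; returns the picture (400x640x3 uint8, red, green, blue); there is no depth.
- vision.camera_info(name): a dict with "fx", "fy", "cx", "cy" (pixels), "eye" and "orientation" of the camera in the world; the wrist camera has in their place "mount" (4x4, takes a point from camera to tool coordinates, whose origin is the TCP and whose axes are the tool frame's). Camera axes: x right, y up, looking along -z (the intrinsics and any distortion apply to the point x, -y, -z); pixel columns grow to the right and rows downward; lengths in mm; the calibration is good to about 2 mm. The wrist camera is an equidistant fisheye: a pixel r from the principal point sees the ray r / f radians off the axis. A picture is of the moment at which its call begins: read the wrist's pose just before it. camera_info takes no time and is no camera call.
- robot.hand_in(): hands the job in, once; it reports no verdict.
The state is a dict: "time": time; "q": joint angles; "dq": joint speeds; "tau": joint torques, N m; "ee_pos": TCP position; "ee_rot": TCP orientation; "wrist_force": force on the tool from outside, world axes, zero at the start; "moment": the same for the moment, N m; "finger_gap": finger opening in mm.
Only numpy, scipy, OpenCV 4.12 (cv2) and the standard library are available. Lean on these libraries where they do the work, as an engineer would, in place of code of your own. Each camera call takes 0.05 s, during which the arm holds its last target. There are 200 camera calls.

## Working session

There is one attempt and no reset: what is moved stays moved. The work goes in short steps, Python scripts to look and compute and a tool call to move; the robot and the scene stay as the last step left them, time stands still between calls to the robot, and variables do not carry over. Pictures are saved under pics/ and viewed, about 8 in all and at most 12, crops included, and the job is handed in when it is done.

Besides the shell and the picture viewer there is one more tool, called after "Call:" as name([rows], argument=value, ...), one row to a line, values as JSON. play_rows: Moves the arm, as the interface text tells. Its arguments: {"type":"object","properties":{"plan":{"type":"array"}},"required":["plan"]}

```bash
mkdir -p pics; ls
python3 - <<'E'
from workcell import robot, vision
import cv2
s=robot.observe(); print(s)
for n in ("scene","top","wrist"):
    print(n,vision.camera_info(n))
for n in ("scene","top"):
    cv2.imwrite(f"pics/{n}0.png",vision.get_image(n)[:,:,::-1])
E
```

```text
pics
{'time': 0.0, 'q': array([-1.37227231e+00,  3.81204246e-01,  1.29827780e+00,  2.54184547e-05,
        1.46363228e+00, -2.15276052e-01]), 'dq': array([ 0.00088736, -0.00130734,  0.00045862,  0.00290101,  0.00162466,
       -0.00072094]), 'tau': array([-9.53984411e-07, -4.37929952e+01, -2.24557221e+01,  7.13481428e-02,
        3.51788616e-02, -8.08781829e-05]), 'ee_pos': array([ 221.10663911, -503.27664804,  238.1276098 ]), 'ee_rot': array([2.9097124 , 1.56927444, 1.75271341]), 'wrist_force': array([-0.17976944,  0.3934619 ,  0.51496407]), 'moment': array([ 0.03387672, -0.02658144, -0.01306217]), 'finger_gap': 88.11609259660457}
scene {'fx': 430.48532068967967, 'fy': 430.48532068967967, 'cx': 324.4862940156553, 'cy': 192.91613589722766, 'eye': array([ 749.20485928, -349.00741263,  692.14033909]), 'orientation': array([ 6.14804704e-01, -3.31977116e-04,  6.32616744e-01])}
top {'fx': 466.0475855079237, 'fy': 466.0475855079237, 'cx': 314.10488992134333, 'cy': 199.00245503845477, 'eye': array([394.45661295,   4.40785354, 883.02750665]), 'orientation': array([ 0.16451199,  0.0102829 , -1.5652177 ])}
wrist {'fx': 309.70691628693146, 'fy': 309.70691628693146, 'cx': 314.52581848948944, 'cy': 194.57703264990474, 'mount': array([[ 4.75285587e-04,  2.77587484e-01, -9.60700246e-01,
        -1.45357235e+02],
       [ 6.38999450e-04,  9.60700074e-01,  2.77587750e-01,
         7.19572345e+01],
       [ 9.99999683e-01, -7.45820386e-04,  2.79228649e-04,
        -1.15793402e+00],
       [ 0.00000000e+00,  0.00000000e+00,  0.00000000e+00,
         1.00000000e+00]])}
```

View pics/scene0.png

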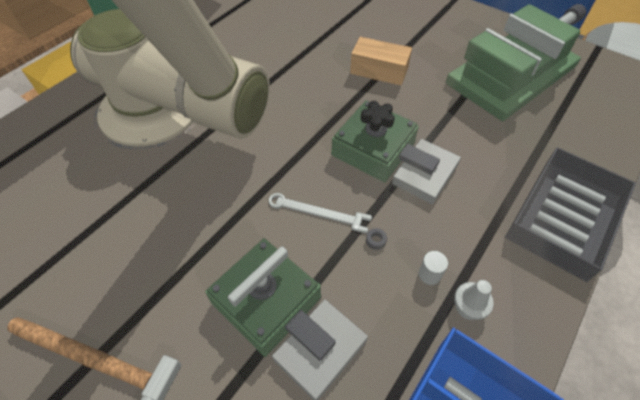

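View pics/top0.png

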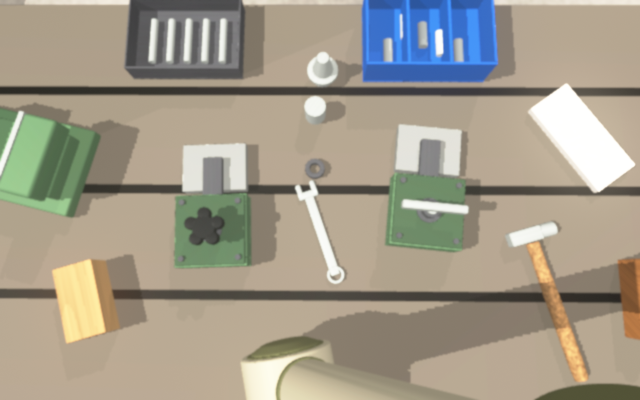

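Scene: T-bar from about (233,297) to (286,254), star knob at (377,115). Top: T-bar from about (402,206) to (467,209), star knob at (204,226). I'll enlarge both T-bar views for measuring.

Run:
```python
import cv2,numpy as np
a=cv2.imread("pics/scene0.png")[230:320,210:310]; b=cv2.imread("pics/top0.png")[165:255,385:485]
r=lambda i:cv2.resize(i,None,fx=4,fy=4,interpolation=cv2.INTER_CUBIC)
cv2.imwrite("pics/crop0.png",np.hstack([r(a),r(b)]))
```

```text
(no output)
```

View pics/crop0.png

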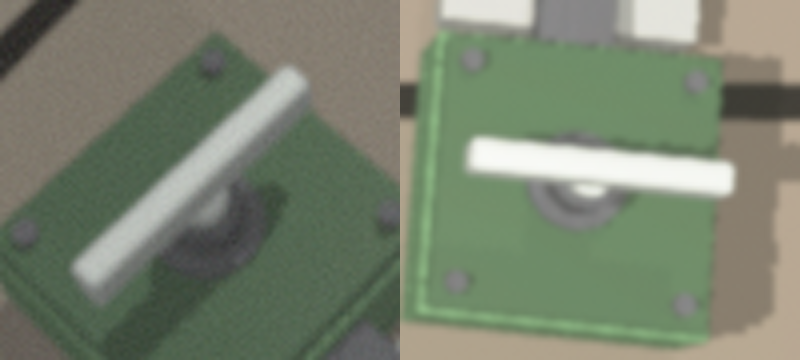

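```bash
cat > h.py <<'E'
import numpy as np
from workcell import robot, vision
from scipy.spatial.transform import Rotation as R
def ray(name,u,v,s=None):
    c=vision.camera_info(name); x=(u-c['cx'])/c['fx']; y=(v-c['cy'])/c['fy']
    if name=='wrist':
        r=np.hypot(x,y); k=np.sin(r)/r if r>1e-9 else 1
        d=np.array([x*k,-y*k,-np.cos(r)]); M=c['mount']; T=R.from_euler('xyz',s['ee_rot']).as_matrix()
        return s['ee_pos']+T@M[:3,3], T@M[:3,:3]@d
    d=R.from_euler('xyz',c['orientation']).as_matrix()@np.array([x,-y,-1]); return c['eye'],d/np.linalg.norm(d)
def tri(rs):
    A=[np.eye(3)-np.outer(d,d) for o,d in rs]; b=[a@o for a,(o,d) in zip(A,rs)]
    p=np.linalg.solve(sum(A),sum(b)); return p,[np.linalg.norm(a@(p-o)) for a,(o,d) in zip(A,rs)]
def at(r,z): o,d=r; return o+d*(z-o[2])/d[2]
E
python3 - <<'E'
from h import *
np.set_printoptions(precision=1,suppress=True)
a=[ray('scene',230.75,298.25),ray('top',468.25,209.75)]
b=[ray('scene',283.75,248.75),ray('top',402.5,203.75)]
for p in (a,b): print(tri(p),[at(r,110) for r in p])
pa,pb=tri(a)[0],tri(b)[0]; print((pa+pb)/2,np.linalg.norm(pa-pb),np.degrees(np.arctan2(*(pb-pa)[1::-1])))
print('star',tri([ray('scene',377,113),ray('top',204,226)]))
s=robot.observe(); T=R.from_euler('xyz',s['ee_rot']).as_matrix(); print(T)
E
```

```text
(array([ 506.4, -243.3,  110.1]), [np.float64(1.2745984138395245), np.float64(1.2745984138395305)]) [array([ 507.3, -242.4,  110. ]), array([ 505.6, -244.4,  110. ])]
(array([ 516. , -135.9,  105.5]), [np.float64(0.01476210821217619), np.float64(0.014762108212050781)]) [array([ 517.8, -137.5,  110. ]), array([ 515.3, -135.1,  110. ])]
[ 511.2 -189.6  107.8] 107.98748021785376 84.8875339575427
star (array([475.8, 196.7, 106.1]), [np.float64(1.2565132690625018), np.float64(1.256513269062451)])
[[-0.   0.9  0.4]
 [ 0.   0.4 -0.9]
 [-1.   0.  -0. ]]
```

Call:
play_rows([
  {"hand":-1,"dx":29,"dy":35,"dz":-3,"turn":6},
  {"hand":-1,"dx":29,"dy":35,"dz":-3,"turn":6},
  {"hand":-1,"dx":29,"dy":35,"dz":-3,"turn":6},
  {"hand":-1,"dx":29,"dy":35,"dz":-3,"turn":6},
  {"hand":-1,"dx":29,"dy":35,"dz":-3,"turn":6},
  {"hand":-1,"dx":29,"dy":35,"dz":-3,"turn":6},
  {"hand":-1,"dx":29,"dy":35,"dz":-3,"turn":6},
  {"hand":-1,"dx":29,"dy":35,"dz":-3,"turn":6},
  {"hand":-1,"dx":30,"dy":35,"dz":-3,"turn":6},
  {"hand":-1,"dx":30,"dy":35,"dz":-3,"turn":6},
])

```text
time: 1.1
ee_pos: [514.0, -151.8, 208.4]
ee_rot: [2.89, 1.57, 2.785]
wrist_force: [-0.7, -0.8, 0.1]
finger_gap: 88.2
```

Run:
```python
from h import *
import cv2
np.set_printoptions(precision=2,suppress=True)
s=robot.observe(); im=vision.get_image('wrist'); np.save('s1.npy',s,allow_pickle=True)
cv2.imwrite("pics/w1.png",im[:,:,::-1])
print(s); T=R.from_euler('xyz',s['ee_rot']).as_matrix(); print(T, np.degrees(np.arctan2(T[1,2],T[0,2])))
```

```text
{'time': 1.1, 'q': array([-0.51,  0.38,  1.39, -0.  ,  1.37, -0.4 ]), 'dq': array([ 0.88,  0.33, -0.43,  0.  ,  0.09, -0.16]), 'tau': array([ -4.03, -46.22, -19.37,   0.14,   0.04,   0.24]), 'ee_pos': array([ 514.  , -151.82,  208.42]), 'ee_rot': array([2.89, 1.57, 2.78]), 'wrist_force': array([-0.74, -0.84,  0.1 ]), 'moment': array([-0.02, -0.08, -0.04]), 'finger_gap': 88.16276081700572}
[[-0.    0.11  0.99]
 [ 0.    0.99 -0.11]
 [-1.    0.   -0.  ]] -6.044432700538816
```

View pics/w1.png

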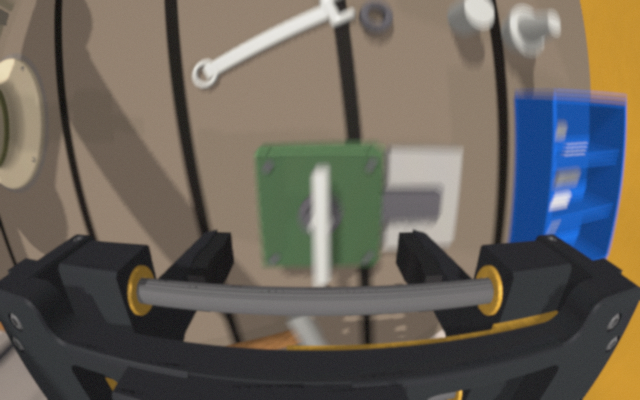

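The wrist view shows the bar upright in the picture, from about (321,167) at the +y end to (322,285) at the -y end, over the green casting.

Run:
```python
from h import *
np.set_printoptions(precision=1,suppress=True)
s=np.load('s1.npy',allow_pickle=True).item()
a,b=[at(ray('wrist',u,v,s),110) for u,v in ((321,167),(322,285))]
print(a,b,(a+b)/2,np.linalg.norm(a-b),np.degrees(np.arctan2(*(a-b)[1::-1])))
print(tri([ray('wrist',321,167,s),ray('top',402.5,203.75),ray('scene',283.75,248.75)]),tri([ray('wrist',322,285,s),ray('top',468.25,209.75),ray('scene',230.75,298.25)]))
s=robot.observe();print(s['ee_pos'],s['dq'])
```

```text
[ 521.6 -127.1  110. ] [ 511.8 -236.7  110. ] [ 516.7 -181.9  110. ] 110.01891385799559 84.88873723849031
(array([ 517.6, -133.4,  102.2]), [np.float64(6.110043345668296), np.float64(3.3035019275830186), np.float64(3.1719901307176297)]) (array([ 507.9, -242.5,  106. ]), [np.float64(4.615718708590101), np.float64(3.496770780461155), np.float64(2.2086422423638337)])
[ 516.8 -147.1  207.8] [-0.1 -0.   0.1 -0.  -0.   0. ]
```

Run:
```python
from h import *
import cv2
np.set_printoptions(precision=2,suppress=True)
vision.get_image('wrist'); s=robot.observe(); im=vision.get_image('wrist'); np.save('s2.npy',s,allow_pickle=True)
cv2.imwrite("pics/w2.png",cv2.resize(im[140:300,240:400,::-1],None,fx=3.75,fy=3.75,interpolation=cv2.INTER_CUBIC))
print(s['ee_pos'],s['ee_rot'],s['dq'])
```

```text
[ 515.1  -149.63  207.92] [2.05 1.57 1.95] [-0.09 -0.03  0.03 -0.03 -0.    0.01]
```

View pics/w2.png

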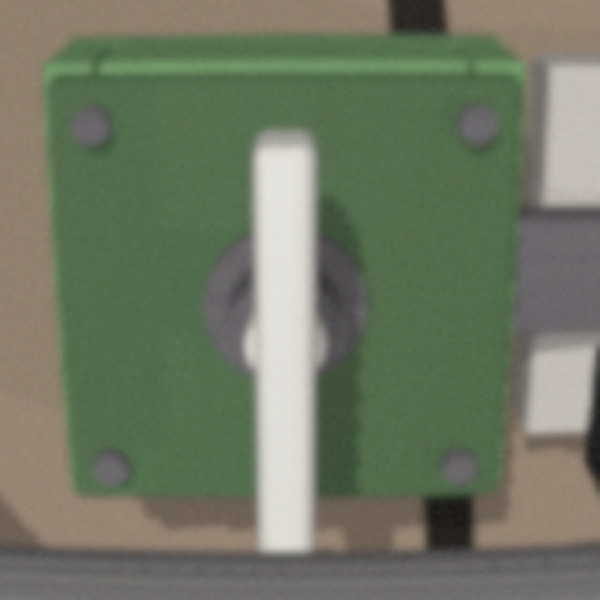

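The +y end of the bar's top face is at crop (285,143), which is pixel (316,178). The -y end is hidden by the gripper, and the bar's centre line sits at u≈316.

Run:
```python
from h import *
np.set_printoptions(precision=1,suppress=True)
s=np.load('s2.npy',allow_pickle=True).item()
a=at(ray('wrist',316,178.1,s),110); b=at(ray('wrist',316.2,280,s),110)
d=(a-b)/np.linalg.norm(a-b); print(a,d,np.degrees(np.arctan2(d[1],d[0])),'centre',a-55*d)
print(tri([ray('wrist',316,178.1,s),ray('top',402.5,203.75),ray('scene',283.75,248.75)]))
s=robot.observe();print(s['ee_pos'],s['dq'])
T=R.from_euler('xyz',s['ee_rot']).as_matrix(); print(np.degrees(np.arctan2(T[1,2],T[0,2])))
```

```text
[ 517.7 -133.3  110. ] [0.1 1.  0. ] 84.41507399149027 centre [ 512.3 -188.1  110. ]
(array([ 516.5, -135.4,  104.8]), [np.float64(1.411454079510367), np.float64(0.7159967695176864), np.float64(0.7601281403730965)])
[ 513.9 -151.6  208.1] [-0.1 -0.   0.  -0.  -0.   0. ]
-6.065027021385241
```

Call:
play_rows([
  {"hand":-1,"dx":2,"dy":-1,"dz":-15,"turn":0.5},
  {"hand":-1,"dx":0,"dy":0,"dz":-20,"turn":0},
  {"hand":-1,"dx":0,"dy":0,"dz":-20,"turn":0},
  {"hand":-1,"dx":0,"dy":0,"dz":-20,"turn":0},
  {"hand":-1,"dx":0,"dy":0,"dz":-20,"turn":0},
  {"hand":-1,"dx":0,"dy":0,"dz":-15,"turn":0},
  {"hand":-1,"dx":0,"dy":0,"dz":-10,"turn":0},
  {"hand":-1,"dx":0,"dy":0,"dz":-5,"turn":0},
  {"hand":0.3,"dx":0,"dy":0,"dz":0,"turn":0},
  {"hand":0.3,"dx":0,"dy":0,"dz":0,"turn":0},
])

```text
time: 2.25
ee_pos: [515.3, -154.9, 84.3]
ee_rot: [-0.464, 1.57, -0.565]
wrist_force: [-0.2, 1.0, 0.4]
finger_gap: 74.1
```

Call:
play_rows([
  {"hand":1,"dx":0,"dy":0,"dz":0,"turn":0},
  {"hand":1,"dx":0,"dy":0,"dz":0,"turn":0},
  {"hand":1,"dx":0,"dy":0,"dz":0,"turn":0},
  {"hand":1,"dx":0,"dy":0,"dz":0,"turn":0},
  {"hand":1,"dx":0,"dy":0,"dz":0,"turn":0},
  {"hand":1,"dx":0,"dy":0,"dz":0,"turn":0},
  {"hand":1,"dx":0,"dy":0,"dz":0,"turn":0},
  {"hand":1,"dx":0,"dy":0,"dz":0,"turn":0},
  {"hand":1,"dx":0,"dy":0,"dz":0,"turn":0},
  {"hand":1,"dx":0,"dy":0,"dz":0,"turn":0},
])

```text
time: 3.25
ee_pos: [515.4, -154.6, 83.8]
ee_rot: [-0.123, 1.57, -0.224]
wrist_force: [3.2, 1.0, -0.7]
finger_gap: 13.6
```

Run:
```python
from h import *
import cv2
np.set_printoptions(precision=2,suppress=True)
s=robot.observe(); print(s)
T=R.from_euler('xyz',s['ee_rot']).as_matrix(); print(np.degrees(np.arctan2(T[1,2],T[0,2])))
cv2.imwrite("pics/s3.png",cv2.resize(vision.get_image('scene')[170:370,140:400,::-1],None,fx=2.5,fy=2.5))
```

```text
{'time': 3.25, 'q': array([-0.51,  0.52,  1.56,  0.  ,  1.06, -0.41]), 'dq': array([ 0.,  0., -0., -0., -0., -0.]), 'tau': array([ -0.91, -46.4 , -16.3 ,  -0.23,   0.53,   0.18]), 'ee_pos': array([ 515.4 , -154.57,   83.76]), 'ee_rot': array([-0.12,  1.57, -0.22]), 'wrist_force': array([ 3.22,  0.99, -0.7 ]), 'moment': array([ 0.05, -0.49,  0.18]), 'finger_gap': 13.605261132831235}
-5.780850192171382
```

View pics/s3.png

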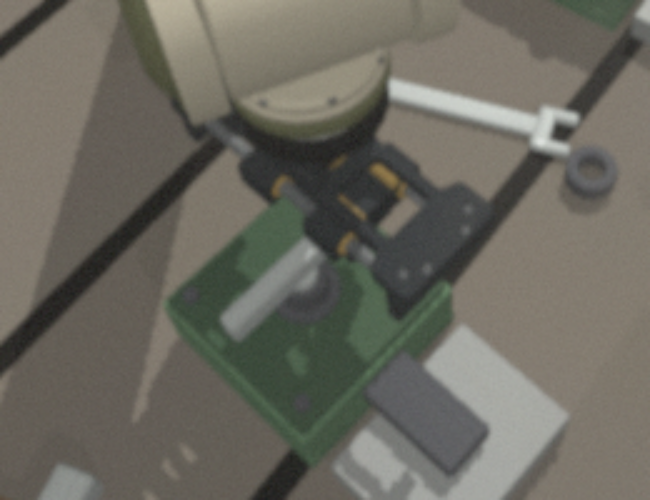

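The fingers are on the bar near its +y end, with a gap of 13.6 mm. Next is a small counter-clockwise try of 6° along the arc.

Call:
play_rows([
  {"hand":1,"dx":-0.9,"dy":0.1,"dz":0,"turn":1.5},
  {"hand":1,"dx":-0.9,"dy":0,"dz":0,"turn":1.5},
  {"hand":1,"dx":-0.9,"dy":0,"dz":0,"turn":1.5},
  {"hand":1,"dx":-0.9,"dy":0,"dz":0,"turn":1.5},
  {"hand":1,"dx":0,"dy":0,"dz":0,"turn":0},
  {"hand":1,"dx":0,"dy":0,"dz":0,"turn":0},
  {"hand":1,"dx":0,"dy":0,"dz":0,"turn":0},
  {"hand":1,"dx":0,"dy":0,"dz":0,"turn":0},
  {"hand":1,"dx":0,"dy":0,"dz":0,"turn":0},
  {"hand":1,"dx":0,"dy":0,"dz":0,"turn":0},
])

```text
time: 4.3
ee_pos: [511.8, -154.4, 83.8]
ee_rot: [-0.057, 1.57, -0.053]
wrist_force: [4.7, 1.2, -2.1]
finger_gap: 13.6
```

```bash
cat > o.py <<'E'
from h import *
np.set_printoptions(precision=2,suppress=True)
s=robot.observe(); T=R.from_euler('xyz',s['ee_rot']).as_matrix()
print(s['time'],s['ee_pos'],s['wrist_force'],s['moment'],s['finger_gap'],np.degrees(np.arctan2(T[1,2],T[0,2])),s['q'])
E
python3 o.py
```

```text
4.3 [ 511.8  -154.42   83.78] [ 4.71  1.23 -2.1 ] [ 0.17 -0.82  0.1 ] 13.612250286839963 0.25576824684881383 [-0.51  0.52  1.57  0.    1.06 -0.52]
```

The force of 4.7 N is close to what friction alone would give (about 4.3 N). I'll go another 6° the same way: a stop would make the force climb, friction would leave it steady.

Call:
play_rows([
  {"hand":1,"dx":-0.9,"dy":0,"dz":0,"turn":1.5},
  {"hand":1,"dx":-0.9,"dy":0,"dz":0,"turn":1.5},
  {"hand":1,"dx":-0.9,"dy":-0.1,"dz":0,"turn":1.5},
  {"hand":1,"dx":-0.9,"dy":-0.1,"dz":0,"turn":1.5},
  {"hand":1,"dx":0,"dy":0,"dz":0,"turn":0},
  {"hand":1,"dx":0,"dy":0,"dz":0,"turn":0},
  {"hand":1,"dx":0,"dy":0,"dz":0,"turn":0},
  {"hand":1,"dx":0,"dy":0,"dz":0,"turn":0},
  {"hand":1,"dx":0,"dy":0,"dz":0,"turn":0},
  {"hand":1,"dx":0,"dy":0,"dz":0,"turn":0},
])

```text
time: 5.3
ee_pos: [508.1, -154.7, 83.8]
ee_rot: [-0.284, 1.57, -0.175]
wrist_force: [4.2, -0.0, -2.9]
finger_gap: 13.6
```

```bash
python3 o.py
```

```text
5.3 [ 508.12 -154.69   83.75] [ 4.23 -0.05 -2.88] [ 0.16 -0.82  0.18] 13.628733179464588 6.2192897074279 [-0.52  0.52  1.58  0.    1.05 -0.63]
```

The force stayed flat through 12° (0.21 rad), beyond the most a stop could wind up. The handle therefore gives counter-clockwise, and I carry on to about 65°.

Call:
play_rows([
  {"hand":1,"dx":-1.6,"dy":-0.2,"dz":0,"turn":2.65},
  {"hand":1,"dx":-1.6,"dy":-0.3,"dz":0,"turn":2.65},
  {"hand":1,"dx":-1.6,"dy":-0.4,"dz":0,"turn":2.65},
  {"hand":1,"dx":-1.6,"dy":-0.4,"dz":0,"turn":2.65},
  {"hand":1,"dx":-1.5,"dy":-0.5,"dz":0,"turn":2.65},
  {"hand":1,"dx":-1.5,"dy":-0.6,"dz":0,"turn":2.65},
  {"hand":1,"dx":-1.5,"dy":-0.7,"dz":0,"turn":2.65},
  {"hand":1,"dx":-1.4,"dy":-0.7,"dz":0,"turn":2.65},
  {"hand":1,"dx":-1.4,"dy":-0.8,"dz":0,"turn":2.65},
  {"hand":1,"dx":-1.4,"dy":-0.9,"dz":0,"turn":2.65},
])

```text
time: 6.3
ee_pos: [493.0, -160.1, 83.8]
ee_rot: [-0.442, 1.57, 0.13]
wrist_force: [4.9, 1.5, -2.6]
finger_gap: 13.6
```

Call:
play_rows([
  {"hand":1,"dx":-1.3,"dy":-0.9,"dz":0,"turn":2.65},
  {"hand":1,"dx":-1.3,"dy":-1.0,"dz":0,"turn":2.65},
  {"hand":1,"dx":-1.2,"dy":-1.0,"dz":0,"turn":2.65},
  {"hand":1,"dx":-1.2,"dy":-1.1,"dz":0,"turn":2.65},
  {"hand":1,"dx":-1.1,"dy":-1.2,"dz":0,"turn":2.65},
  {"hand":1,"dx":-1.1,"dy":-1.2,"dz":0,"turn":2.65},
  {"hand":1,"dx":-1.0,"dy":-1.3,"dz":0,"turn":2.65},
  {"hand":1,"dx":-1.0,"dy":-1.3,"dz":0,"turn":2.65},
  {"hand":1,"dx":-0.9,"dy":-1.3,"dz":0,"turn":2.65},
  {"hand":1,"dx":-0.9,"dy":-1.4,"dz":0,"turn":2.65},
])

```text
time: 7.3
ee_pos: [481.9, -171.8, 83.8]
ee_rot: [-0.231, 1.57, 0.805]
wrist_force: [5.6, 1.8, -1.9]
finger_gap: 13.9
```

```bash
python3 o.py
```

```text
7.3 [ 481.91 -171.76   83.77] [ 5.55  1.83 -1.89] [ 0.26 -0.95 -0.02] 13.852875544110848 59.314979588090075 [-0.57  0.49  1.63  0.    1.02 -1.61]
```

Call:
play_rows([
  {"hand":1,"dx":0,"dy":0,"dz":0,"turn":0},
  {"hand":1,"dx":0,"dy":0,"dz":0,"turn":0},
  {"hand":0,"dx":0,"dy":0,"dz":0,"turn":0},
  {"hand":0,"dx":0,"dy":0,"dz":0,"turn":0},
  {"hand":0,"dx":0,"dy":0,"dz":0,"turn":0},
  {"hand":0,"dx":0,"dy":0,"dz":0,"turn":0},
  {"hand":0,"dx":0,"dy":0,"dz":0,"turn":0},
  {"hand":0,"dx":0,"dy":0,"dz":0,"turn":0},
  {"hand":0,"dx":0,"dy":0,"dz":0,"turn":0},
  {"hand":0,"dx":0,"dy":0,"dz":0,"turn":0},
])

```text
time: 8.3
ee_pos: [481.8, -171.9, 83.7]
ee_rot: [1.751, 1.571, 2.785]
wrist_force: [-0.7, -0.2, -0.3]
finger_gap: 44.1
```

Call:
play_rows([
  {"hand":0,"dx":0,"dy":0,"dz":10,"turn":0},
  {"hand":0,"dx":0,"dy":0,"dz":20,"turn":0},
  {"hand":0,"dx":0,"dy":0,"dz":25,"turn":0},
  {"hand":0,"dx":0,"dy":0,"dz":25,"turn":0},
  {"hand":0,"dx":0,"dy":0,"dz":25,"turn":0},
  {"hand":0,"dx":0,"dy":0,"dz":25,"turn":0},
  {"hand":0,"dx":0,"dy":0,"dz":20,"turn":0},
  {"hand":0,"dx":0,"dy":0,"dz":10,"turn":0},
  {"hand":0,"dx":0,"dy":0,"dz":0,"turn":0},
  {"hand":0,"dx":0,"dy":0,"dz":0,"turn":0},
])

```text
time: 9.3
ee_pos: [481.6, -171.7, 243.1]
ee_rot: [1.522, 1.57, 2.555]
wrist_force: [-0.3, 0.6, 0.6]
finger_gap: 44.3
```

```bash
python3 o.py
python3 - <<'E'
from h import *
import cv2
b=vision.get_image('scene')[60:360,120:500,::-1]
cv2.imwrite("pics/end.png",cv2.resize(b,None,fx=2,fy=2))
E
```

```text
9.3 [ 481.55 -171.67  243.09] [-0.3   0.58  0.56] [-0.06 -0.11  0.01] 44.291595117826894 59.209315953051465 [-0.57  0.31  1.39  0.    1.44 -1.61]
```

View pics/end.png

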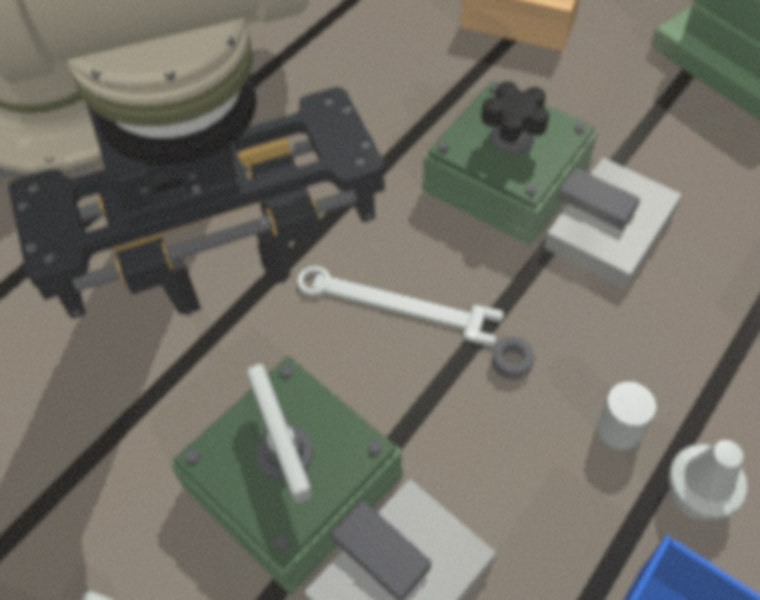

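The bar now runs from crop (258,370) to (303,491), i.e. pixels (249,245) and (271.5,305.5). The gripper is clear of it and the star knob looks unchanged. I'll work out the final angle and hand in.

Run:
```python
from h import *
a,b=[at(ray('scene',*p),110) for p in ((249,245),(271.5,305.5))]
d=a-b; t=np.degrees(np.arctan2(d[1],d[0])); print(a,b,t,t-84.7)
if 50<t-84.7<77: robot.hand_in(); print('handed in')
```

```text
[ 470.99181598 -163.89560079  110.        ] [ 560.48985038 -216.49292783  110.        ] 149.55756391932292 64.85756391932291
the job is handed in; nothing more can be done
handed in
```

The T-bar handle gives counter-clockwise. I turned it about 65° (1.13 rad) that way, let go, and handed the job in at about 9.4 s.

- **Finding the free way:** I gripped the bar about 35 mm from the spindle and turned it counter-clockwise in small steps. The force stayed at 4–5 N past 0.21 rad, which matches the friction and not the hidden stop. I did not try the clockwise side.
- **T-bar angle:** after release, the scene camera put it 64.9° from its start, which matches the commanded turn.
- **Gripper:** it is about 160 mm above where it gripped, with near-zero wrist force, so it touches nothing.
- **Star knob:** it was never approached and looks unchanged by eye. I did not measure its angle.
- **Check that disagreed:** my first wrist picture was taken while the arm was still moving and put the bar about 9 mm off. I dropped it, and a second one with the arm almost still agreed with the fixed cameras to 1–2 mm.

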